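Press the brass blank and hold the press wound down

ROBOT

A 6-joint arm with a two-finger parallel gripper is mounted at the origin on the work surface. World frame = base frame: x ahead of the robot, y to its left, z up, the work surface at z = 0. Lengths are in mm, angles in rad, forces in N, time in s.
With the tool pointing down it reaches from about 350 to 775 mm from the base axis. Payload 7.3 kg.
Tool frame: the origin (TCP) lies at the very end of the fingers, on their centre line; the grasp point (between the pads) lies robot.grip_point_offset behind it (robot.grip_point_offset is the distance from the TCP to the grasp point, in mm); z points along the fingers, y is the line along which they close (so a half turn about z gives the same grasp; the last joint's range is limited). The gripper opens to 92 mm and grips with 3 to 60 N. Pads are 19 mm wide; open, the fingers measure 130 mm over their backs; the gripper's body (75 mm by 190 mm) begins 47 mm behind the grasp point.
Start: joints at [1.02, 0.342, 1.524, -0, 1.275, -0.146], TCP at [206.751, 482.596, 226.741] pointing down, gripper open.
Joint ranges: [-2.53, 2.53], [-0.77, 2.02], [0.04, 2.7], [-1, 4.14], [0.28, 2.66], [-3.11, 3.11]. Speed limits (rad/s): [2.57, 2.57, 3.14, 3.14, 3.14, 3.14].

INTERFACE

Orientations are given as a unit quaternion [x, y, z, w].
In Python, from rig import readout, imaging, robot gives the robot as it stands.
- The arm moves only by the tool play_rows, never from a script. Its argument "motion" is a list of rows, each a list of 2 entries, a list of its own where there are three numbers: the shift along the tool's x, y, z in mm, then the turn, a rotation vector about the tool's x, y, z in rad. In form: [[[tx, ty, tz], [wx, wy, wz]], ...]. A call has 1 to 8 rows; each row shifts and turns the commanded pose from where the row before left it, along the tool's axes as they then stand; what a row does not reach is not made up. A row lasts 1/10 s, in which the tool goes at most 50 mm and 8.59 degrees, less where a joint would pass 70% of its speed; a pose out of reach is approached as far as the arm can. A call is refused whole if a number of a shift passes 50 or a number of a turn 0.15, either way. A call with a gripper value outside its range is refused whole. "grip" is the closure in counts, from 0 (fully open) to 255 (shut), set as the call begins (left out, the last holds). The fingers move at their own pace and stop on an object; "newtons" is the grip in N (left out, the last holds). Time passes only in rows, so rows that do not move let the fingers close. It gives the time, the measured TCP pose, the force, the opening and the grip force at its end, in the units of the state.
- readout.state(): the state, without advancing time (a new reading comes with each control period).
- imaging.snapshot(name): name is "scene" or "side" or "wrist"; returns the picture (480x640x3 uint8, red, green, blue); there is no depth.
- imaging.camera_model(name): a dict with "fx", "fy", "cx", "cy" (pixels), "rvec" (rotation vector, rad) and "tvec" (3), from world to camera coordinates, as OpenCV has them. Camera axes: x right, y down, z forward; pixel columns grow to the right and rows downward; lengths in mm; the calibration is good to about 2 mm. A picture is of the moment at which its call begins: read the wrist's pose just before it. camera_model takes no time and is no camera call; for the wrist camera it gives the pose at the moment of the call.
- robot.job_done(): hands the job in; it is judged then, once.
The state is a dict: "t": time; "q": joint angles; "dq": joint speeds; "effort": joint torques, N m; "position": TCP position; "tool_rot": TCP orientation; "contact_force": force on the tool from outside, world axes, zero at the start; "moment": the same for the moment, N m; "gripper_width": finger opening in mm; "gripper_force": force on a finger pad.
Only numpy, scipy, OpenCV 4.12 (cv2) and the standard library are available. Lean on these libraries where they do the work, as an engineer would, in place of code of your own. Each camera call takes 0.05 s, during which the arm holds its last target. There are 200 camera calls.

TASK

The blank is loaded in the little screw press on the bench: first slide the press's tray fully home, then take the swing arm by its upright wooden grip and wind it forward, anticlockwise seen from above, against its return spring until it meets its stop. Keep it there: finish while still holding the arm hard against the stop with the fingers, as it springs back if let go. Leave everything else on the bench where it stands.

Things in the scene. Friction and masses are not known exactly. Their poses are not given: they have to be found in the camera images.
- press: Small grey bench screw press, bolted down: base plate 215 x 150 x 20 mm, column at the back, head over the base (84 mm wide, top at 170 mm, reaching 36 mm in front of the screw axis). Origin on the bench directly under the vertical screw axis; its x axis points to the column (away from the side where the tray comes out), y to its left, z up. Its place and yaw (up to 0.35 rad either way) vary.
- tray (a joint): Aluminium slide tray in the press base that carries the brass blank. 0 = fully home, value in m = how far it stands out along the press's -x (30 to 55 mm at the start, 60 mm at most). It slides with about 2 N of friction, meets a hard stop when home and stays where it is left.
- tray_front (a point): Middle of the outer face of the tray's upright front plate (84 mm wide, 8 mm thick, from 22 to 68 mm above the bench). This face looks to the press's -x; it lies 100 mm in front of the screw axis when the tray is home. Push it along the press's +x.
- swing_arm (a joint): Dark steel arm that turns about the vertical screw axis on top of the press head. 0 = rest, where its spring returns it (it then points to the press's left, 75 degrees round from the press's +x axis towards its +y); grows as it turns anticlockwise seen from above, to the hard stop at 1.48 rad (85 degrees), where it points to the press's front. The spring takes about 3 N at the grip at rest and 8 N at the stop. The arm's top is 202 mm above the bench; it drives the ram down.
- handle: Upright round wooden grip at the end of the swing arm, 22 mm across, 52 mm tall, that spins freely on its own pin. Origin at its centre, 230 mm above the bench (it stands from 204 to 256 mm) and 115 mm from the screw axis. It travels on a horizontal arc of 115 mm radius about the screw axis.
- mallet_grip (a point): Bystander, to be left alone: mallet lying on the bench, point in its handle.
- jar_mid (a point): Bystander, to be left alone: closed jar, 56 mm across, 75 mm tall, beside the press on the robot's right; centre.
- brush_grip (a point): Bystander, to be left alone: brush lying on the bench, point in its handle.
- cup_mid (a point): Bystander, to be left alone: white open cup, 72 mm across, 85 mm tall; centre.
- block_mid (a point): Bystander, to be left alone: loose wooden block 90 x 60 x 30 mm; centre.
- punch_center (a point): Bystander, to be left alone: steel rod 120 mm long, 14 mm across, lying; centre.
- spool_mid (a point): Bystander, to be left alone: wooden spool 52 mm across, 50 mm tall; centre.

How it is judged:
By the outcome, as a careful person would: the job done as asked, in the order asked, and still so for the second after the job is handed in, while the arm keeps its last pose, push and grip.
It also fails if it takes over 48 s, if anything falls off the work surface, if the arm or the gripper's body presses on something with over 40 N, if the wrist force passes 120 N, or if a joint passes its speed limit or range.

## Working session

There is one attempt and no reset: what is moved stays moved. The work goes in short steps, Python scripts to look and compute and a tool call to move; the robot and the scene stay as the last step left them, time stands still between calls to the robot, and variables do not carry over. Pictures are saved under pics/ and viewed, at most 10 in all, crops included, and the job is handed in when it is done.

Besides the shell and the picture viewer there is one more tool, called after "Emit:" as name([rows], argument=value, ...), one row to a line, values as JSON. play_rows: Moves the arm, as the interface text tells. Its arguments: {"type":"object","properties":{"motion":{"type":"array","items":{"type":"array"}},"grip":{"type":"number"},"newtons":{"type":"number"}},"required":["motion"]}

```bash
mkdir -p pics
python3 - <<'E'
from rig import readout, imaging, robot
import cv2
s=readout.state(); print(s); print(robot.grip_point_offset)
for n in("scene","side"):
    cv2.imwrite(f"pics/{n}0.png",imaging.snapshot(n)[:,:,::-1]); print(n,imaging.camera_model(n))
E
```

```text
{'t': 0.0, 'q': array([ 1.01997350e+00,  3.42693575e-01,  1.52502099e+00,  1.00185240e-05,
        1.27540157e+00, -1.45964564e-01]), 'dq': array([ 6.25586166e-05,  1.18905090e-03,  2.51240616e-03, -2.42834137e-04,
       -1.59511077e-03,  5.26012439e-04]), 'effort': array([-6.27962090e-04, -4.31254363e+01, -2.44211894e+01,  7.16717751e-02,
        5.62960468e-02, -1.46898501e-04]), 'position': array([206.53416997, 482.22226978, 226.0587074 ]), 'tool_rot': array([ 2.01050828e-01,  9.79580514e-01, -7.14340888e-04, -2.64552626e-04]), 'contact_force': array([-0.48157257,  0.08314991, -0.34212125]), 'moment': array([-0.05927886,  0.05494642, -0.01808629]), 'gripper_force': 0.0, 'gripper_width': 91.97701733627532}
18.8
scene {'fx': 552.4070152478839, 'fy': 552.4070152478839, 'cx': 325.2810073115468, 'cy': 233.1661145394669, 'rvec': array([ 2.37396787,  1.08427626, -0.29168011]), 'tvec': array([-309.54204296, -265.75969701, 1514.58930775])}
side {'fx': 443.66391745937545, 'fy': 443.66391745937545, 'cx': 315.2047404848515, 'cy': 242.54599982707845, 'rvec': array([ 2.2497396 , -0.5059251 ,  0.21741553]), 'tvec': array([-461.25994759,  226.65590157,  871.94848159])}
```

View pics/scene0.png

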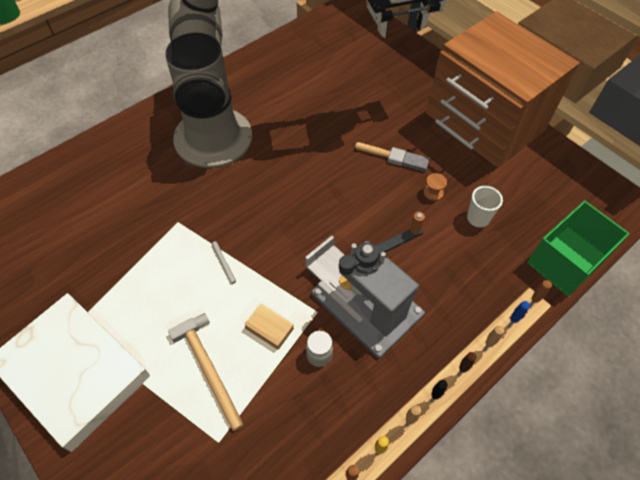

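View pics/side0.png

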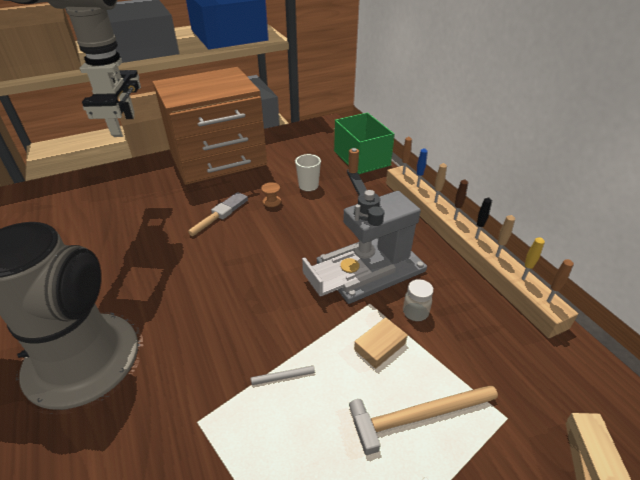

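The scene view shows the press with the handle at about (419,217), the screw top at (366,250) and the tray plate at (322,250). In the side view these are at (353,160), (369,197) and (313,280). I'll enlarge both for exact pixels.

Run:
```python
import cv2, numpy as np
a=cv2.imread("pics/scene0.png")[195:365,295:435]; b=cv2.imread("pics/side0.png")[140:310,290:430]
f=lambda i:cv2.resize(i,None,fx=2.8,fy=2.8,interpolation=cv2.INTER_CUBIC)
o=np.hstack([f(a),f(b)])
for k in range(0,17):
    y=int(k*28); cv2.putText(o,str(195+10*k),(0,y+4),0,.3,(0,255,255)); cv2.putText(o,str(140+10*k),(392,y+4),0,.3,(0,255,255))
for k in range(0,14):
    cv2.putText(o,str(295+10*k),(k*28,8),0,.28,(0,255,0)); cv2.putText(o,str(290+10*k),(392+k*28,8),0,.28,(0,255,0))
cv2.imwrite("pics/crop.png",o); print(o.shape)
```

```text
(476, 784, 3)
```

View pics/crop.png

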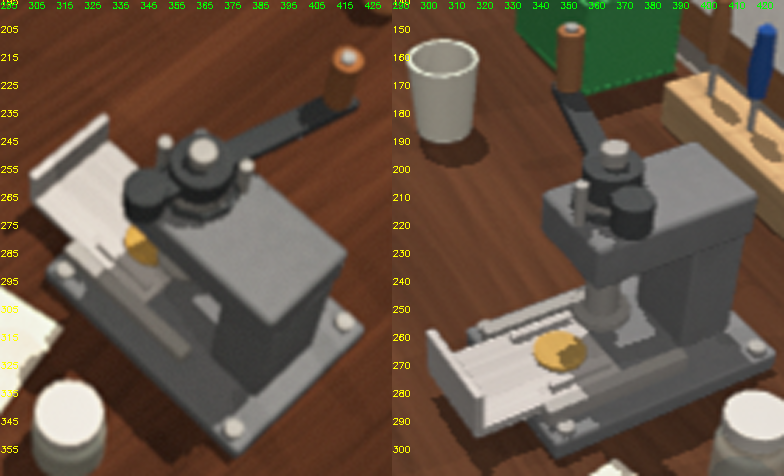

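In the crop, the handle top is at scene (419.6,215.4) and side (354.3,150.4). The screw top is at scene (367.9,249.3) and side (369.3,192.9). The tray plate's top outer corners are at scene (306,256) and (332,236), and at side (303,258.6) and (319.6,282).

```bash
cat > h.py <<'E'
import numpy as np, cv2
from rig import imaging
def P(n):
    m=imaging.camera_model(n); K=np.array([[m['fx'],0,m['cx']],[0,m['fy'],m['cy']],[0,0,1]])
    return K,cv2.Rodrigues(m['rvec'])[0],np.array(m['tvec'])
def plane(n,px,z):
    K,R,t=P(n); c=-R.T@t; d=R.T@np.linalg.solve(K,[*px,1]); return c+d*(z-c[2])/d[2]
def tri(a,b):
    M=[];
    for n in("scene","side"):
        K,R,t=P(n); M.append(K@np.c_[R,t])
    X=cv2.triangulatePoints(M[0],M[1],np.array(a,float),np.array(b,float))[:,0]; return X[:3]/X[3]
def proj(n,X):
    K,R,t=P(n); p=K@(R@np.array(X,float)+t); return p[:2]/p[2]
E
python3 - <<'E'
from h import *
np.set_printoptions(precision=1,suppress=True)
for l,a,b,z in [("htop",(419.6,215.4),(354.3,150.4),256),("hbot",(416.4,231.8),(353.6,172.1),204),("screw",(367.9,249.3),(369.3,192.9),225),
  ("trR",(306.2,256),(319.6,282.1),68),("trL",(332.2,236.2),(303.2,258.6),68)]:
    print(l,tri(a,b),plane("scene",a,z),plane("side",b,z))
for n,pts in(("scene",[(311.5,293),(379.5,356.5),(424.5,312)]),("side",[(348.5,302.5),(426.5,270.5)])):
    for p in pts: print(n,p,plane(n,p,20 ))
for n in("scene","side"): print(n,-P(n)[1].T@P(n)[2])
E
```

```text
htop [645.   86.1 255.2] [644.8  86.3 256. ] [644.2  83.  256. ]
hbot [647.7  87.2 198. ] [649.5  84.1 204. ] [642.9  78.4 204. ]
screw [621.1 -26.1 220.2] [623.1 -28.6 225. ] [617.3 -31.4 225. ]
trR [485.5 -72.   64.2] [486.7 -72.7  68. ] [484.3 -76.7  68. ]
trL [483.9   7.9  63.7] [485.6   6.3  68. ] [482.3   3.1  68. ]
scene (311.5, 293) [ 546.5 -108.3   20. ]
scene (379.5, 356.5) [753.4 -95.5  20. ]
scene (424.5, 312) [745.3  51.3  20. ]
side (348.5, 302.5) [ 533.7 -116.2   20. ]
side (426.5, 270.5) [ 740.6 -108.7   20. ]
scene [ 967.3 -458.6 1146.5]
side [ 209.2 -652.9  744.6]
```

Press axis is about (621,-27.5), yaw about 3°, and the tray is out by about 36 mm. I'll turn the tool so y lies along press y, close the fingers and travel.

Emit:
play_rows([
  [[0,0,0],[0,0,-0.114]],
  [[0,0,0],[0,0,-0.114]],
  [[0,0,0],[0,0,-0.114]],
  [[0,0,0],[0,0,-0.114]],
  [[-15,-41,0],[0,0,0]],
  [[-15,-41,0],[0,0,0]],
  [[-15,-41,0],[0,0,0]],
  [[-15,-41,0],[0,0,0]],
], grip=255, newtons=20)

```text
t: 0.9
position: [275.1, 320.3, 226.4]
tool_rot: [-0.026, 1.0, -0.0, -0.0]
contact_force: [1.4, -0.5, 0.0]
gripper_width: 32.3
gripper_force: 0.0
```

Emit:
play_rows([
  [[-15,-41,0],[0,0,0]],
  [[-15,-41,0],[0,0,0]],
  [[-15,-41,0],[0,0,0]],
  [[-15,-41,0],[0,0,0]],
  [[-15,-41,0],[0,0,0]],
  [[-15,-41,0],[0,0,0]],
  [[-15,-41,0],[0,0,0]],
  [[0,0,0],[0,0,0]],
])

```text
t: 1.7
position: [396.2, 36.6, 226.5]
tool_rot: [-0.023, 1.0, -0.001, 0.0]
contact_force: [0.0, 0.4, -0.6]
gripper_width: 0.0
gripper_force: 0.0
```

```bash
cat >> h.py <<'E'
from scipy.spatial.transform import Rotation as Ro
A=np.array([621,-27.5,0.]); YAW=0.0525
def press(p): return Ro.from_euler('z',-YAW).apply(np.array(p)-A)
E
python3 - <<'E'
from h import *
from rig import readout
np.set_printoptions(precision=2,suppress=True)
s=readout.state(); print(s['t'],s['position'],press(s['position']),s['q'],Ro.from_quat(s['tool_rot']).as_matrix(),s['gripper_width'],s['contact_force'])
for p in [(212,242),(234,283)]: print(plane("scene",p,7))
for p in [(247,325),(270,305),(313,309)]: print(plane("scene",p,30))
E
```

```text
1.7 [396.25  36.57 226.53] [-221.08   75.77  226.53] [-0.1   0.11  1.84 -0.    1.2  -1.72] [[-1.   -0.05  0.  ]
 [-0.05  1.   -0.  ]
 [-0.   -0.   -1.  ]] 0.021970891371569393 [ 0.03  0.44 -0.62]
[ 282.63 -197.55    7.  ]
[ 406.13 -222.72    7.  ]
[ 517.62 -266.16   30.  ]
[ 512.87 -199.58   30.  ]
[ 581.97 -134.07   30.  ]
```

Emit:
play_rows([
  [[-18,-38,0],[0,0,0]],
  [[-15,-38,10],[0,0,0]],
  [[0,0,40],[0,0,0]],
  [[0,0,45],[0,0,0]],
  [[0,0,45],[0,0,0]],
  [[0,0,30],[0,0,0]],
  [[0,0,15],[0,0,0]],
  [[0,0,0],[0,0,0]],
])

```text
t: 2.5
position: [429.6, -32.5, 39.7]
tool_rot: [-0.026, 1.0, 0.001, -0.003]
contact_force: [-0.9, 0.4, 1.1]
gripper_width: 0.6
gripper_force: 0.0
```

Emit:
play_rows([
  [[-10,0,0],[0,0,0]],
  [[-10,0,0],[0,0,0]],
  [[-10,0,0],[0,0,0]],
  [[-6,0,0],[0,0,0]],
  [[-6,0,0],[0,0,0]],
  [[-6,0,0],[0,0,0]],
  [[0,0,0],[0,0,0]],
])

```text
t: 3.2
position: [480.2, -31.1, 41.7]
tool_rot: [-0.026, 1.0, 0.0, 0.0]
contact_force: [0.5, -0.4, -0.2]
gripper_width: 0.1
gripper_force: 0.0
```

Emit:
play_rows([
  [[-5,0,0],[0,0,0]],
  [[-5,0,0],[0,0,0]],
  [[-5,0,0],[0,0,0]],
  [[-5,0,0],[0,0,0]],
  [[0,0,0],[0,0,0]],
])

```text
t: 3.7
position: [500.5, -30.2, 41.7]
tool_rot: [-0.026, 1.0, -0.0, 0.001]
contact_force: [-0.1, -0.6, -0.4]
gripper_width: 0.4
gripper_force: 0.0
```

Emit:
play_rows([
  [[-3,0,0],[0,0,0]],
  [[-3,0,0],[0,0,0]],
  [[-2,0,0],[0,0,0]],
  [[0,0,0],[0,0,0]],
])

```text
t: 4.1
position: [507.8, -29.7, 41.7]
tool_rot: [-0.026, 1.0, -0.0, 0.0]
contact_force: [-0.7, -1.0, -0.8]
gripper_width: 0.5
gripper_force: 0.3
```

Run:
```python
from rig import imaging
import cv2, numpy as np
a=imaging.snapshot("scene")[195:365,275:435,::-1]; b=imaging.snapshot("side")[140:310,270:430,::-1]
f=lambda i:cv2.resize(i,None,fx=2.5,fy=2.5,interpolation=cv2.INTER_CUBIC)
cv2.imwrite("pics/c2.png",np.hstack([f(a),f(b)]))
```

```text
(no output)
```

View pics/c2.png

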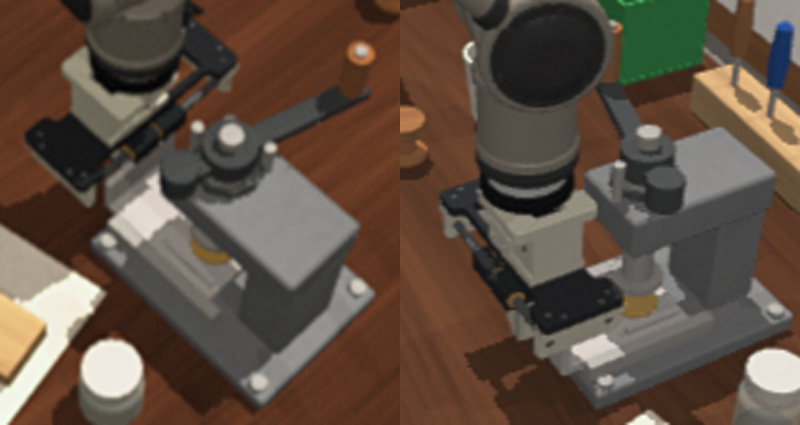

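The fingers have moved the tray in, and the brass blank is nearly under the ram. I'll keep pushing until the force rises at the stop.

Emit:
play_rows([
  [[-2,0,0],[0,0,0]],
  [[-2,0,0],[0,0,0]],
  [[-1,0,0],[0,0,0]],
  [[0,0,0],[0,0,0]],
])

```text
t: 4.6
position: [507.7, -29.4, 41.3]
tool_rot: [-0.026, 1.0, 0.0, -0.005]
contact_force: [-16.8, -4.1, 9.8]
gripper_width: 0.4
gripper_force: 8.4
```

Emit:
play_rows([
  [[-1,0,0],[0,0,0]],
  [[-1,0,0],[0,0,0]],
  [[0,0,0],[0,0,0]],
])

```text
t: 4.9
position: [507.6, -29.3, 41.3]
tool_rot: [-0.026, 1.0, 0.001, -0.007]
contact_force: [-22.9, -6.6, 17.0]
gripper_width: 0.2
gripper_force: 12.1
```

Emit:
play_rows([
  [[6,0,0],[0,0,0]],
  [[20,0,0],[0,0,0]],
  [[30,0,0],[0,0,0]],
  [[20,0,-40],[0,0,0]],
  [[0,0,-45],[0,0,0.1]],
  [[0,0,-45],[0,0,0.1]],
  [[0,0,-45],[0,0,0.1]],
  [[0,0,-45],[0,0,0.1]],
], grip=0)

```text
t: 5.7
position: [438.6, -33.1, 264.1]
tool_rot: [0.176, 0.984, 0.0, 0.001]
contact_force: [0.4, -0.3, -0.2]
gripper_width: 59.6
gripper_force: 0.0
```

Emit:
play_rows([
  [[0,0,-40],[0,0,0.145]],
  [[0,0,0],[0,0,0.145]],
  [[0,0,0],[0,0,0.145]],
  [[0,0,0],[0,0,0.145]],
  [[0,0,0],[0,0,0.145]],
  [[0,0,0],[0,0,0.145]],
  [[0,0,0],[0,0,0.145]],
  [[0,0,0],[0,0,0.145]],
])

```text
t: 6.5
position: [438.9, -33.2, 302.0]
tool_rot: [0.687, 0.727, 0.001, 0.001]
contact_force: [-0.4, 0.1, -0.5]
gripper_width: 91.7
gripper_force: 0.0
```

Emit:
play_rows([
  [[0,0,0],[0,0,0.145]],
  [[0,0,0],[0,0,0.13]],
  [[0,0,0],[0,0,0]],
])

```text
t: 6.8
position: [438.8, -33.2, 302.0]
tool_rot: [0.779, 0.628, 0.001, 0.001]
contact_force: [0.3, 0.1, 0.1]
gripper_width: 91.8
gripper_force: 0.0
```

Run:
```python
from h import *
from rig import readout
np.set_printoptions(precision=2,suppress=True)
s=readout.state(); R=Ro.from_quat(s['tool_rot']).as_matrix(); print(s['t'],s['position'],press(s['position']),s['q'],R,s['contact_force'])
print(R.T@(np.array([644.8,85,290])-s['position']))
a=imaging.snapshot("scene")[195:365,275:435,::-1]; b=imaging.snapshot("side")[140:310,270:430,::-1]
f=lambda i:cv2.resize(i,None,fx=2.5,fy=2.5,interpolation=cv2.INTER_CUBIC)
o=np.hstack([f(a),f(b)])
# expected top outer edge when home (green), and 36 mm out (red)
for d,c in((100,(0,255,0)),(136,(0,0,255))):
  for n,o0,dx in(("scene",(275,195),0),("side",(270,140),400)):
    for y in(-42,42):
      p=(proj(n,Ro.from_euler('z',YAW).apply([-d,y,68])+A)-o0)*2.5+[dx,0]; cv2.circle(o,tuple(int(v) for v in p),3,c,1)
cv2.imwrite("pics/c3.png",o)
```

```text
6.8 [438.84 -33.22 301.98] [-182.21    3.85  301.98] [-0.25  0.13  1.6   0.    1.41 -0.04] [[ 0.21  0.98  0.  ]
 [ 0.98 -0.21 -0.  ]
 [ 0.    0.   -1.  ]] [0.31 0.07 0.11]
[159.26 176.14  12.28]
```

View pics/c3.png

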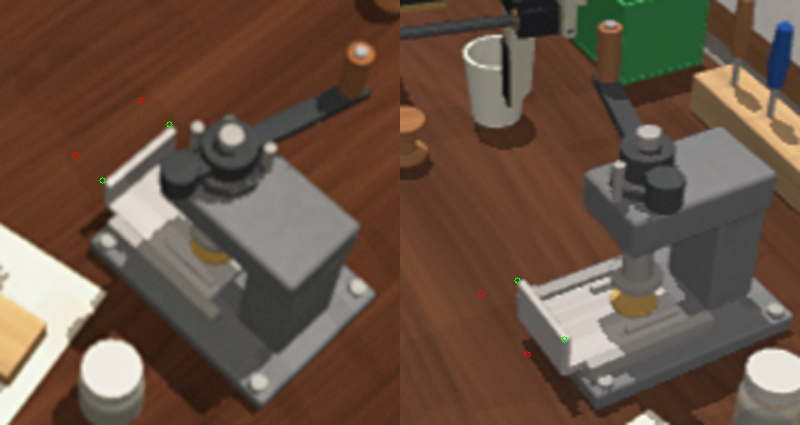

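The tray plate sits on the green "home" marks at scene crop (103,181) and (169,125), so the tray is home. Next I'll move over the handle and descend.

Emit:
play_rows([
  [[32,35,0],[0,0,0]],
  [[32,35,0],[0,0,0]],
  [[32,35,0],[0,0,0]],
  [[32,35,0],[0,0,0]],
  [[31,36,0],[0,0,0]],
  [[0,0,0],[0,0,0]],
  [[0,0,20],[0,0,0]],
  [[0,0,0],[0,0,0]],
])

```text
t: 7.7
position: [643.0, 85.0, 278.8]
tool_rot: [0.777, 0.629, -0.002, -0.002]
contact_force: [-0.9, -0.5, -0.0]
gripper_width: 92.0
gripper_force: 0.0
```

Run:
```python
from h import *
from rig import readout
np.set_printoptions(precision=2,suppress=True)
s=readout.state(); R=Ro.from_quat(s['tool_rot']).as_matrix(); print(s['t'],s['position'],s['q'],s['contact_force'])
print(R.T@(np.array([644.8,85,214])-s['position']))
cv2.imwrite("pics/c4.png",imaging.snapshot("wrist")[:,:,::-1]); print(proj("wrist",[644.8,85,256]),proj("wrist",[621,-27.5,220]))
```

```text
7.7 [642.97  84.99 278.78] [ 0.01  0.56  1.04 -0.    1.55  0.22] [-0.85 -0.47 -0.03]
[ 0.47  2.13 64.77]
[315.93 278.89] [316.07 406.49]
```

View pics/c4.png

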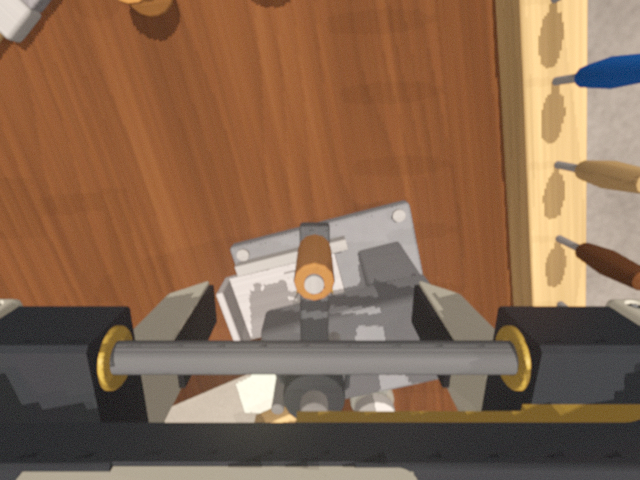

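The wrist view shows the handle top at (314,284), against a prediction of (316,279), so it lies centred between the fingers. Descend and grip.

Emit:
play_rows([
  [[-1,1,20],[0,0,0]],
  [[0,0,20],[0,0,0]],
  [[0,0,15],[0,0,0]],
  [[0,0,8],[0,0,0]],
  [[0,0,0],[0,0,0]],
])

```text
t: 8.25
position: [644.5, 83.5, 218.9]
tool_rot: [0.778, 0.628, -0.0, -0.0]
contact_force: [-0.8, 1.2, -0.1]
gripper_width: 91.9
gripper_force: 0.0
```

Emit:
play_rows([
  [[0,0,0],[0,0,0]],
  [[0,0,0],[0,0,0]],
  [[0,0,0],[0,0,0]],
  [[0,0,0],[0,0,0]],
  [[0,0,0],[0,0,0]],
  [[0,0,0],[0,0,0]],
  [[0,0,0],[0,0,0]],
  [[0,0,0],[0,0,0]],
], grip=255, newtons=30)

```text
t: 9.05
position: [644.9, 83.8, 218.7]
tool_rot: [0.778, 0.628, 0.0, -0.0]
contact_force: [0.1, -0.1, -0.8]
gripper_width: 32.6
gripper_force: 0.0
```

Run:
```python
from h import *
from rig import readout
np.set_printoptions(precision=2,suppress=True)
s=readout.state(); print(s['t'],s['position'],s['gripper_width'],s['contact_force'])
p=press(s['position']); print(p,np.hypot(*p[:2]),np.degrees(np.arctan2(p[1],p[0])))
```

```text
9.05 [644.87  83.81 218.71] 32.56147724770331 [ 0.08 -0.12 -0.76]
[ 29.68 109.9  218.71] 113.83718518136736 74.88916433030356
```

Emit:
play_rows([
  [[0,0,0],[0,0,0]],
  [[0,0,0],[0,0,0]],
  [[0,0,0],[0,0,0]],
  [[0,0,0],[0,0,0]],
], newtons=40)

```text
t: 9.45
position: [643.0, 84.2, 218.6]
tool_rot: [0.778, 0.628, -0.002, -0.002]
contact_force: [-7.2, 1.3, 3.2]
gripper_width: 21.5
gripper_force: 40.0
```

Emit:
play_rows([
  [[-0.6,-11.5,0],[0,0,-0.1]],
  [[-0.6,-11.5,0],[0,0,-0.1]],
  [[-0.6,-11.5,0],[0,0,-0.1]],
  [[0,0,0],[0,0,0]],
])

```text
t: 9.85
position: [610.1, 86.5, 218.7]
tool_rot: [0.675, 0.738, 0.001, -0.0]
contact_force: [3.5, 3.8, -2.8]
gripper_width: 21.6
gripper_force: 40.0
```

```bash
cat > st.py <<'E'
from h import *
from rig import readout
np.set_printoptions(precision=2,suppress=True)
s=readout.state(); p=press(s['position']); R=Ro.from_quat(s['tool_rot']).as_matrix()
print(s['t'],s['position'],s['gripper_width'],s['gripper_force'],'F tool',R.T@s['contact_force'],'q6',s['q'][5])
print('r',np.hypot(*p[:2]),'arm',np.degrees(np.arctan2(p[1],p[0]))-75,'tool turn',np.degrees(np.arctan2(R[1,0],R[0,0]))-np.degrees(YAW)-75)
E
python3 st.py
```

```text
9.85 [610.11  86.47 218.72] 21.594173642557884 39.994847774505615 F tool [3.45 3.82 2.84] q6 -0.07239063477852946
r 114.48961383326747 arm 17.45112494642015 tool turn 17.046795551160187
```

Emit:
play_rows([
  [[-0.6,-11.5,0],[0,0,-0.1]],
  [[-0.6,-11.5,0],[0,0,-0.1]],
  [[-0.6,-11.5,0],[0,0,-0.1]],
  [[-0.6,-11.5,0],[0,0,-0.1]],
  [[-0.6,-11.5,0],[0,0,-0.1]],
  [[-0.6,-11.5,0],[0,0,-0.1]],
  [[-0.6,-11.5,0],[0,0,-0.1]],
  [[0,0,0],[0,0,0]],
])

```text
t: 10.65
position: [538.3, 53.5, 218.7]
tool_rot: [0.382, 0.924, 0.001, -0.001]
contact_force: [-0.2, 8.6, -2.8]
gripper_width: 21.3
gripper_force: 40.0
```

```bash
python3 st.py
```

```text
10.65 [538.3   53.48 218.68] 21.299150556470632 39.99579727649689 F tool [6.19 5.94 2.84] q6 -0.8320531011266753
r 115.7452081148694 arm 57.592329899234215 tool turn 57.05773005754625
```

Emit:
play_rows([
  [[-0.3,-11.5,0],[0,0,-0.1]],
  [[-0.3,-11.5,0],[0,0,-0.1]],
  [[-0.3,-11.5,0],[0,0,-0.1]],
  [[-0.3,-8.6,0],[0,0,-0.075]],
  [[0,0,0],[0,0,0]],
])

```text
t: 11.15
position: [514.2, 18.1, 218.7]
tool_rot: [0.204, 0.979, 0.001, -0.0]
contact_force: [1.2, 8.2, -1.6]
gripper_width: 21.1
gripper_force: 40.0
```

```bash
python3 st.py
```

```text
11.15 [514.2   18.11 218.67] 21.135897109309596 39.997150897979736 F tool [2.14 8.03 1.63] q6 -1.2769555994545003
r 116.12788041497107 arm 78.86448844926636 tool turn 78.48206550432997
```

Emit:
play_rows([
  [[-0.1,-4,0],[0,0,-0.035]],
  [[-0.1,-4,0],[0,0,-0.035]],
  [[-0.1,-4,0],[0,0,-0.035]],
  [[0,0,0],[0,0,0]],
])

```text
t: 11.55
position: [510.2, 7.4, 218.6]
tool_rot: [0.152, 0.988, 0.002, -0.001]
contact_force: [0.7, 7.9, -2.0]
gripper_width: 21.1
gripper_force: 40.0
```

Emit:
play_rows([
  [[0,-1.5,0],[0,0,0]],
  [[0,-1.5,0],[0,0,0]],
  [[0,0,0],[0,0,0]],
])

```text
t: 11.85
position: [509.9, 6.5, 218.6]
tool_rot: [0.153, 0.988, 0.003, -0.0]
contact_force: [3.6, 14.9, -1.1]
gripper_width: 21.3
gripper_force: 40.0
```

```bash
python3 st.py
```

```text
11.85 [509.92   6.52 218.65] 21.34437378131116 39.999117851257324 F tool [ 1.03 15.24  1.15] q6 -1.4083865822454202
r 116.16831072930404 arm 84.965000999333 tool turn 84.43094770213025
```

Emit:
play_rows([
  [[0,-1.5,0],[0,0,0]],
  [[0,-1.5,0],[0,0,0]],
  [[0,0,0],[0,0,0]],
  [[0,0,0],[0,0,0]],
  [[0,0,0],[0,0,0]],
])

```text
t: 12.35
position: [509.8, 6.1, 218.7]
tool_rot: [0.152, 0.988, 0.005, 0.001]
contact_force: [8.2, 25.1, -2.3]
gripper_width: 21.5
gripper_force: 40.0
```

```bash
python3 st.py
python3 - <<'E'
from rig import imaging
import cv2
cv2.imwrite("pics/c5.png",imaging.snapshot("scene")[:,:,::-1])
E
```

```text
12.35 [509.79   6.05 218.67] 21.456380131142165 40.00162750482559 F tool [-0.27 26.39  2.62] q6 -1.4141667081145226
r 116.15980692687565 arm 85.20343478123007 tool turn 84.47355689759911
```

View pics/c5.png

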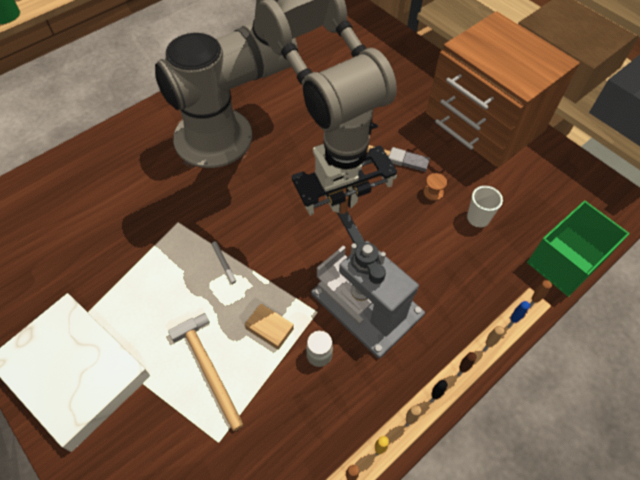

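The arm, at (350,230), points to the press's front and is held at its stop at 85° with about 26 N. The tray is still home and the bystanders haven't moved. I'm handing it in.

```bash
python3 -c "
from rig import robot
print(robot.job_done())"
```

```text
the job is handed in; nothing more can be done
None
```

I slid the tray fully home, then wound the swing arm to its stop at about 85°. The job is handed in with the fingers still holding the arm there at about 26 N, and nothing else on the bench appears to have moved.

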